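# Check the over-centre spring of a feeder hood

### The job

We are checking the over-centre spring of the hood on the parts feeder. First take the steel setting rod out of the socket on top of the hood and stand it upright in the narrow tool cup; then take the hood by its bar, raise it past its balance point (about 40 degrees open) until it pulls open by itself, and bring it back to just below the balance point, no more than about ten degrees under it. Keep the hood in hand all the while so that it never swings open towards its stop, leave the other things on the bench where they are, and finish while still holding the hood there, without letting go.

Things in the scene. Friction and masses are not known exactly. Their poses are not given: they have to be found in the camera images.
- rod_center (a point): Centre of the loose setting rod: bare steel, 12 mm diameter, 150 mm long, about 120 g, shallow groove near its top; z axis along it to the top. It starts upright in a socket tube (20 mm deep, 2 mm play) on the middle of the shut hood; 75 mm of rod above and below this point. From above, grip it 35 to 45 mm above this point so that its top does not hit the palm.
- cup: Tool cup fixed to the bench, left or right of the feeder: dark steel tube, 36 mm outside and 24 mm inside diameter, 65 mm high, on a round foot 60 mm wide; inner floor 5 mm above the bench. Origin: centre of its underside. A rod standing in it has its centre about 80 mm above the bench and may lean up to 0.2 rad.
- hood_bar (a point): Middle of the hood's handle: round steel bar, 12 mm diameter, 142 mm long, on two arms 130 mm apart, on the robot's side; 55 mm from bar axis to the hood's front edge; 100 mm above the bench when shut. Turns with the hood: y along the bar, x from bar to hinge (level when shut), z the hood's upward normal. Pinched from above, the round bar can turn between the pads as the hood swings.
- hood_hinge (a point): Middle of the hood's hinge line (its y axis) at the back of the feeder, 100 mm above the bench, 245 mm from the bar; axes as for hood_bar. The feeder is a fixed grey box 230 by 260 mm, 64 mm high (back post 100 mm), with rollers; the hood is an aluminium frame 190 by 220 mm with a clear window and two side struts, its top 105 mm above the bench.
- hood (a joint): Opening angle of the hood, rad: 0 shut, grows as the bar rises and swings away from the robot, stop at 1.4. Over-centre spring, balance point at 0.70 (40 degrees): below it the hood pulls shut (5 N at the bar when shut, falling to nothing at balance), above it pulls open ever harder (2 N at 1.0). Let go, it slams shut or flies open.
- reel: Bystander: black plastic tape reel lying flat, 96 mm in diameter, 32 mm high; origin at the centre of its underside. On the other side of the feeder from the cup.
- bin: Bystander: open blue plastic bin 150 by 110 by 60 mm with paper strips; origin at the centre of its underside.
- wrench: Bystander: steel wrench 170 mm long lying flat.
There are look-alikes about, which are no part of the job. Several things have the shape of the cup; the one meant has the colours described above.

How it is judged (in metres and radians):
On the way, in this order (a step that is already met when the one before it is completed fails the run):
1. the rod stands in the tool cup, let go (horizontal distance between rod_center and cup below 0.025 m and height (world z) of rod_center below 0.09 m and angle between rod_center's own z axis and vertical below 0.26 rad and contact force between the fingers and rod below 0.05 N), for 0.2 s.
2. the hood is held raised past its balance point (value of joint hood above 0.75 rad and contact force between the fingers and hood above 0.3 N), for 0.1 s.
At the end, for the whole second after the job is handed in: The fingers still hold the hood, at rest (under 0.05 rad/s), at 0.50 to 0.68 rad, just below its balance point at 0.70; the rod stands in the tool cup, its centre within 25 mm of the cup's axis and under 90 mm above the bench, leaning less than 0.26 rad (value of joint hood between 0.5 and 0.68 rad and velocity of joint hood between -0.05 and 0.05 rad/s and contact force between the fingers and hood above 0.3 N and horizontal distance between rod_center and cup below 0.025 m and height (world z) of rod_center below 0.09 m and angle between rod_center's own z axis and vertical below 0.26 rad and contact force between hood and rod below 0.05 N); the arm keeps its last pose, push and grip.
It fails at once if the hood swings open towards its stop (beyond 1.15 rad) (value of joint hood above 1.15 rad).
It fails at once if the reel, bin or wrench is moved by more than 30 mm (distance of any of reel, bin, wrench from where it was at the start of the episode above 0.03 m).
It also fails if it takes over 69 s, if anything falls off the work surface, if the arm or the gripper's body presses on something with over 40 N, if the wrist force passes 120 N, or if a joint passes its speed limit or range.

### The arm

A 6-joint arm with a two-finger parallel gripper is mounted at the origin on the work surface. World frame = base frame: x ahead of the robot, y to its left, z up, the work surface at z = 0. Lengths are in m, angles in degrees, forces in N, time in s.
With the tool pointing down it reaches from about 0.375 to 0.9 m from the base axis. Payload 3.1 kg.
Tool frame: the origin (TCP) lies where the fingers leave the gripper's body, on its centre line; the fingertips stand 70 mm ahead of it and the grasp point (between the pads) lies 51 mm ahead of it; z points along the fingers, y is the line along which they close (so a half turn about z gives the same grasp; the last joint's range is limited). The gripper opens to 87 mm and grips with 3 to 60 N. Pads are 19 mm wide; open, the fingers measure 117 mm over their backs; the gripper's body (75 mm by 190 mm) begins 51 mm behind the grasp point.
Start: joints at [54.746, 30.224, 82.088, -0, 67.689, -10.227], TCP at [0.264, 0.566, 0.292] pointing down, gripper open.
Joint ranges: [-176.69, 176.69], [-43.24, 126.21], [12.49, 139.97], [-82, 262], [0, 151.66], [-163.58, 163.58]. Speed limits (degrees/s): [159.86, 159.86, 180, 180, 180, 180].

### API

Orientations are given as a 3x3 rotation matrix whose columns are the frame's x, y, z axes.
In Python, from rig import readout, capture, calibration, bot, look_for gives the robot as it stands. The module is installed in compiled form; this text tells all that it offers.
- The arm moves only by the shell command python3 -m pendant 'ROWS'. ROWS is JSON, a list of rows, each a list of 7 numbers: the shift along the tool's x, y, z normalised to -1 to 1, where 1 is 200 mm, then the turn, a rotation vector about the tool's x, y, z normalised to -1 to 1, where 1 is 180 degrees, then the closure, from -1 (fully open) to 1 (shut). In form: [[dx, dy, dz, ax, ay, az, grip], ...]. A call has 1 to 8 rows; each row is the pose to reach, as a shift and turn from the pose commanded when the call began, along the tool's axes at that moment, turning the shorter way round; what a row does not reach only later rows make up. A row lasts 1/10 s, in which the tool goes at most 50 mm and 8.59 degrees, less where a joint would pass 70% of its speed; a pose out of reach is approached as far as the arm can. A call with a number of a shift or a turn outside -1 to 1 is refused whole. A call with a gripper value outside its range is refused whole. The fingers move at their own pace and stop on an object; the grip force is fixed at half the most. Time passes only in rows, so rows that repeat a pose let the fingers close. It gives the time, the measured TCP pose, the force, the opening and the grip force at its end, in the units of the state.
- readout.read_state(): the state, without advancing time (a new reading comes with each control period).
- capture(name): name is "side" or "top"; returns (picture, depth): 400x640x3 uint8, red, green, blue; 400x640 float32, m along the optical axis (not along the pixel's ray), 0 where there is no reading.
- calibration(name): a dict with "mtx" (3x3 intrinsics, pixels), "k1" (the pictures are not rectified: a ray, as slopes to the right and down, at radius r is drawn at 1 + k1 r^2 times it, then the intrinsics apply), "T" (4x4, takes a point from camera to world coordinates). Camera axes: x right, y down, z forward; pixel columns grow to the right and rows downward; lengths in m; the calibration is good to about 2 mm. A picture is of the moment at which its call begins. calibration takes no time and is no camera call.
- bot.hand_in(): hands the job in; it is judged then, once.
Trained networks look in the newest picture that a camera, given by its name, has taken for a name from the list of things; names that differ only in an ending like _2 or _b are one class to them, and where a whole thing is asked for, a point or a joint stands for the part that bears it (a point fixed in the world has none). Each returns a list of dicts, best first, with "conf" (0 to 1); they miss things now and then, are a little off and sometimes report something else, mostly with a low value. They report only what shows in the picture. A call takes as long as a camera call. They do not tell look-alikes from the thing itself.
- look_for(thing, camera): "extent" ([left, top, right, bottom] in pixels, round what is visible of it).
The state is a dict: "time_s": time; "joint_positions": joint angles; "qvel": joint speeds; "tau": joint torques, N m; "position": TCP position; "tcp_rot": TCP orientation; "force": force on the tool from outside, world axes, zero at the start; "moment": the same for the moment, N m; "opening": opening from 0.0 (shut) to 1.0 (fully open); "grasp_force": force on a finger pad.
Only numpy, scipy, OpenCV 4.12 (cv2) and the standard library are available. Lean on these libraries where they do the work, as an engineer would, in place of code of your own. Each camera call takes 0.05 s, during which the arm holds its last target. There are 200 camera calls.

## Working session

There is one attempt and no reset: what is moved stays moved. The work goes in short steps, Python scripts to look and compute and a shell command to move; the robot and the scene stay as the last step left them, time stands still between calls to the robot, and variables do not carry over. Pictures are saved under pics/ and viewed, at most 10 in all, crops included, and the job is handed in when it is done.

```bash
mkdir -p pics
cat > h.py <<'E'
import numpy as np, cv2
from rig import readout, capture, calibration, bot, look_for
def ray(cam,u,v):
    c=calibration(cam);K=np.array(c["mtx"]);k=c["k1"];d=((u-K[0,2])/K[0,0],(v-K[1,2])/K[1,1])
    d=np.array(d);s=d.copy()
    for _ in range(20): s=d/(1+k*(s@s))
    return np.array([s[0],s[1],1.0]),np.array(c["T"])
def pt(cam,u,v,depth):
    r,T=ray(cam,u,v); return T[:3,:3]@(r*depth)+T[:3,3]
def onz(cam,u,v,z):
    r,T=ray(cam,u,v); w=T[:3,:3]@r; return T[:3,3]+w*(z-T[2,3])/w[2]
def tool(p):
    s=readout.read_state();R=np.array(s["tcp_rot"]);return R.T@(np.array(p)-np.array(s["position"]))/0.2
def save(cam,name):
    p,d=capture(cam); cv2.imwrite(f"pics/{name}.png",p[:,:,::-1]); return p,d
E
python3 - <<'E'
from h import *
for c in("top","side"):
    p,d=save(c,c+"0"); np.save(c+"d.npy",d)
    print(c,np.round(calibration(c)["T"],3).tolist())
    for t in("rod_center","cup","hood_bar","reel","bin","wrench"):
        for r in look_for(t,c)[:3]: 
            e=r["extent"];u,v=(e[0]+e[2])/2,(e[1]+e[3])/2
            print(t,round(r["conf"],2),np.round(e),np.round(pt(c,u,v,d[int(v),int(u)]),3))
s=readout.read_state();print(s)
E
```

```text
top [[-0.014, -0.996, 0.093, 0.471], [-1.0, 0.013, -0.016, 0.023], [0.014, -0.093, -0.996, 1.266], [0.0, 0.0, 0.0, 1.0]]
rod_center 0.57 [318. 172. 324. 185.] [0.636 0.005 0.22 ]
cup 0.79 [225. 230. 246. 250.] [0.464 0.292 0.001]
cup 0.75 [196. 251. 220. 268.] [0.404 0.366 0.062]
cup 0.71 [228. 266. 245. 281.] [0.359 0.274 0.065]
reel 0.65 [398. 222. 428. 252.] [ 0.466 -0.298  0.04 ]
bin 0.89 [200. 147. 242. 200.] [0.688 0.335 0.026]
wrench 0.74 [403. 152. 444. 188.] [ 0.695 -0.352  0.007]
wrench 0.26 [226. 231. 251. 250.] [0.464 0.271 0.052]
side [[0.783, -0.368, 0.501, -0.067], [-0.621, -0.435, 0.651, -0.801], [-0.022, -0.822, -0.57, 0.849], [0.0, 0.0, 0.0, 1.0]]
rod_center 0.57 [342. 148. 347. 194.] [0.635 0.003 0.192]
cup 0.75 [190. 203. 210. 228.] [0.349 0.268 0.042]
cup 0.75 [190. 182. 214. 208.] [0.406 0.367 0.035]
cup 0.74 [216. 167. 235. 195.] [0.489 0.374 0.042]
hood_bar 0.91 [281. 171. 399. 249.] [ 0.604 -0.017  0.101]
reel 0.71 [354. 305. 403. 350.] [ 0.457 -0.315  0.031]
reel 0.27 [282. 173. 400. 249.] [ 0.6   -0.024  0.103]
bin 0.97 [256. 144. 316. 196.] [0.662 0.306 0.
[... 181 characters left out ...]
.76893096e+01, -1.02274642e+01]), 'qvel': array([ 1.97697095e-02, -4.48847090e-02, -1.78015699e-02, -1.28363024e-02,
        6.88606796e-05, -1.26326343e-02]), 'tau': array([-5.96591726e-04, -4.39856887e+01, -1.76949817e+01,  6.35327655e-02,
        5.03609260e-02, -2.00070893e-06]), 'position': array([0.26435002, 0.56632244, 0.29227896]), 'tcp_rot': array([[-9.06120207e-01,  4.23020296e-01,  2.30446494e-05],
       [ 4.23020296e-01,  9.06120206e-01,  3.97358085e-05],
       [-4.07216896e-06,  4.57537734e-05, -9.99999999e-01]]), 'force': array([-0.03118928,  0.30069741,  0.36971793]), 'moment': array([-0.00114908, -0.03034001, -0.02531541]), 'grasp_force': 0.0, 'opening': 1.0040997072908293}
```

Run:
```python
import cv2,numpy as np
a=cv2.imread("pics/top0.png");b=cv2.imread("pics/side0.png")
A=cv2.resize(a[130:300,180:460],None,fx=2.8,fy=2.8,interpolation=cv2.INTER_CUBIC)
B=cv2.resize(b[130:300,180:440],None,fx=3,fy=3,interpolation=cv2.INTER_CUBIC)
cv2.imwrite("pics/tc.png",A);cv2.imwrite("pics/sc.png",B)
```

```text
(no output)
```

View pics/tc.png

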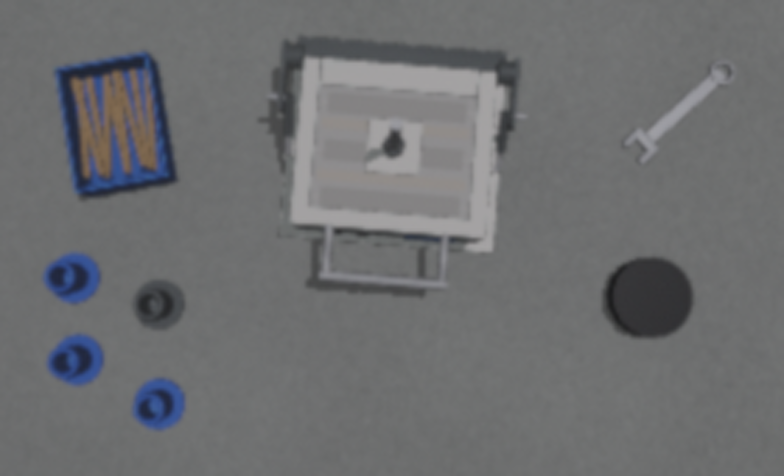

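View pics/sc.png

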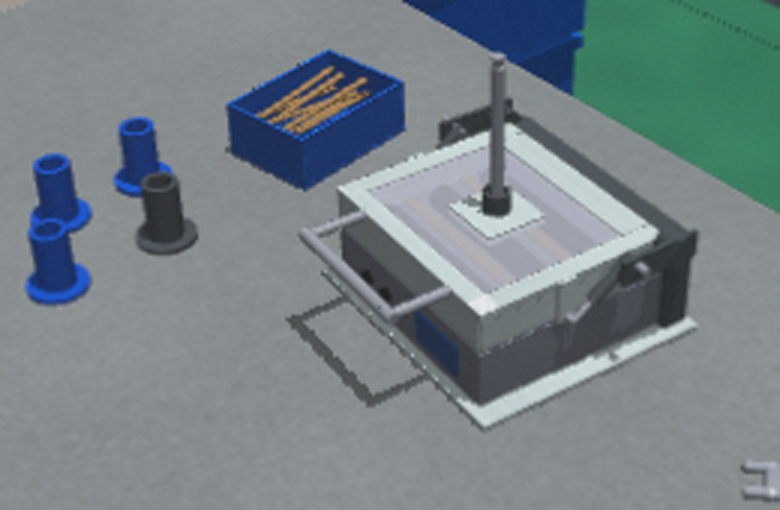

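The top view shows the dark cup at full-picture px (236,238), with three blue look-alikes around it. The rod is at about (321,181) and the bar runs from about (295,229) to (339,232). In the side view the cup rim is at (233,191) and the rod top at (346,149).

Run:
```python
from h import *
def cloud(c,x0,x1,y0,y1):
    d=np.load(c+"d.npy");o=[]
    for v in range(y0,y1):
        for u in range(x0,x1):
            if d[v,u]>0:o.append((*pt(c,u,v,d[v,u]),u,v))
    return np.array(o)
T=cloud("top",224,250,226,252);m=(T[:,2]>.04)
print("cup top",np.round(T[m][:,:3].mean(0),4),np.round([T[m].min(0)[:3],T[m].max(0)[:3]],3),m.sum())
S=cloud("side",218,248,184,216);m=(S[:,2]>.03)&(S[:,2]<.07);print("cup side",np.round([S[m].min(0)[:3],S[m].max(0)[:3]],3))
f=T[(T[:,2]>.0)&(T[:,2]<.1)]
print("foot ctr by px", onz("top",236.4,238.2,.03))
S=cloud("side",338,352,140,205);m=(S[:,2]>.14)&(S[:,2]<.3);m&=abs(S[:,0]-.635)<.03;P=S[m]
for z in np.arange(.14,.28,.02):
    q=P[(P[:,2]>z)&(P[:,2]<z+.02)]
    if len(q):print(round(z,2),np.round(q[:,:3].mean(0),4),len(q))
print("rod top",P[:,2].max())
T=cloud("top",312,330,165,190);m=(T[:,2]>.17);print("rod top cam",np.round(T[m][:,:5],3).tolist())
T=cloud("top",285,350,215,245);m=(T[:,2]>.075)&(T[:,2]<.125)&(T[:,0]<.52);P=T[m]
for y in np.arange(-.09,.1,.02):
    q=P[(P[:,1]>y)&(P[:,1]<y+.02)]
    if len(q):print("bar",round(y,2),np.round(q[:,:3].mean(0),4),np.round(q[:,0].min(),3),len(q))
for u,v in((180+322/2.8,130+276/2.8),(180+446/2.8,130+286/2.8)):print("barend",np.round(onz("top",u,v,.1),4))
for u,v in((180+303/3,130+234/3),(180+388/3,130+312/3)):print("barend side",np.round(onz("side",u,v,.1),4))
```

```text
cup top [0.471  0.2875 0.0592] [[0.455 0.271 0.045]
 [0.487 0.307 0.069]] 83
cup side [[0.446 0.267 0.03 ]
 [0.498 0.379 0.068]]
foot ctr by px [0.47043211 0.28295022 0.03      ]
0.14 [0.6372 0.0017 0.1495] 31
0.16 [0.6375 0.001  0.1701] 25
0.18 [0.6375 0.002  0.1891] 28
0.2 [0.6372 0.0014 0.2099] 29
0.22 [0.6387 0.002  0.2307] 35
0.24 [0.6389 0.0029 0.249 ] 30
rod top 0.2562652192931899
rod top cam [[0.648, 0.005, 0.256, 321.0, 172.0], [0.645, 0.011, 0.258, 319.0, 173.0], [0.646, 0.008, 0.255, 320.0, 173.0], [0.646, 0.005, 0.255, 321.0, 173.0], [0.645, 0.002, 0.256, 322.0, 173.0], [0.643, 0.011, 0.255, 319.0, 174.0], [0.643, 0.008, 0.257, 320.0, 174.0], [0.643, 0.005, 0.254, 321.0, 174.0], [0.643, 0.002, 0.255, 322.0, 174.0], [0.643, -0.0, 0.254, 323.0, 174.0], [0.642, 0.01, 0.243, 319.0, 175.0], [0.64, 0.008, 0.258, 320.0, 175.0], [0.64, 0.005, 0.257, 321.0, 175.0], [0.64, 0.002, 0.254, 322.0, 175.0], [0.64, 0.01, 0.238, 319.0, 176.0], [0.638, 0.008, 0.25, 320.0, 176.0], [0.637, 0.005, 0.254, 321.0, 176.0], [0.639, 0.002, 0.245, 322.0, 176.0], [0.64, 0.01, 0.221, 319.0, 177.0], [0.
[... 163 characters left out ...]
320.0, 178.0], [0.637, 0.005, 0.22, 321.0, 178.0], [0.638, 0.002, 0.213, 322.0, 178.0], [0.64, 0.01, 0.185, 319.0, 179.0], [0.637, 0.007, 0.202, 320.0, 179.0], [0.637, 0.004, 0.205, 321.0, 179.0], [0.639, 0.001, 0.192, 322.0, 179.0], [0.638, 0.007, 0.181, 320.0, 180.0], [0.637, 0.004, 0.184, 321.0, 180.0]]Traceback (most recent call last):
  File "<stdin>", line 19, in <module>
  File "<stdin>", line 6, in cloud
  File "h.py", line 9, in pt
    r,T=ray(cam,u,v); return T[:3,:3]@(r*depth)+T[:3,3]
        ~~~^^^^^^^^^
  File "h.py", line 4, in ray
    c=calibration(cam);K=np.array(c["mtx"]);k=c["k1"];d=((u-K[0,2])/K[0,0],(v-K[1,2])/K[1,1])
ValueError: time passes only in moves, steps and waits
```

```bash
python3 -m pendant '[[-0.97,-0.58,-0.27,0,0,0.38,-1],[-0.97,-0.58,-0.27,0,0,0.38,-1],[-0.97,-0.58,-0.27,0,0,0.38,-1],[-0.97,-0.58,-0.27,0,0,0.38,-1],[-0.97,-0.58,-0.27,0,0,0.38,-1],[-0.97,-0.58,-0.27,0,0,0.38,-1],[-0.97,-0.58,-0.27,0,0,0.38,-1],[-0.97,-0.58,-0.27,0,0,0.38,-1]]'
sed -i 's/^def ray/_c={}\ndef cal(n):\n    if n not in _c:_c[n]=calibration(n)\n    return _c[n]\ndef ray/; s/c=calibration(cam)/c=cal(cam)/' h.py
python3 - <<'E'
from h import *
def cloud(c,x0,x1,y0,y1):
    d=np.load(c+"d.npy")
    return np.array([pt(c,u,v,d[v,u]) for v in range(y0,y1) for u in range(x0,x1) if d[v,u]>0])
P=cloud("top",285,350,215,245);P=P[(P[:,2]>.075)&(P[:,2]<.125)&(P[:,0]<.56)]
for y in np.arange(-.09,.1,.02):
    q=P[(P[:,1]>y)&(P[:,1]<y+.02)]
    if len(q):print("bar",round(y,2),np.round(q.mean(0),4),np.round(q[:,0].min(),3),len(q))
for u,v in((180+322/2.8,130+276/2.8),(180+446/2.8,130+286/2.8)):print("barend",np.round(onz("top",u,v,.1),4))
for u,v in((180+303/3,130+234/3),(180+388/3,130+312/3)):print("barend side",np.round(onz("side",u,v,.1),4))
print(tool([.642,.0055,.345]))
E
```

```text
time_s: 1.5
position: [0.3915, 0.3786, 0.3465]
tcp_rot: [[0.067, 0.998, 0.0], [0.998, -0.067, 0.0], [0.0, 0.0, -1.0]]
force: [-0.4, 0.2, -0.4]
opening: 0.998
grasp_force: 0.0
bar -0.09 [ 0.5393 -0.0825  0.0788] 0.539 3
bar -0.07 [ 0.5136 -0.0516  0.1039] 0.485 16
bar -0.05 [ 0.5038 -0.0441  0.1041] 0.482 57
bar -0.03 [ 0.4903 -0.02    0.1035] 0.486 28
bar -0.01 [4.913e-01 1.000e-04 1.046e-01] 0.486 23
bar 0.01 [0.4938 0.0206 0.1048] 0.489 27
bar 0.03 [0.4952 0.0404 0.1051] 0.489 22
bar 0.05 [0.4977 0.0597 0.105 ] 0.493 25
bar 0.07 [0.5138 0.0806 0.104 ] 0.493 63
barend [0.4978 0.086  0.1   ]
barend [ 0.4848 -0.0522  0.1   ]
barend side [0.4953 0.0861 0.1   ]
barend side [ 0.4861 -0.0438  0.1   ]
[-1.77742604  1.37493599  0.00744515]
```

```bash
python3 -m pendant '[[-0.89,0.69,0,0,0,0,-1],[-0.89,0.69,0,0,0,0,-1],[-0.89,0.69,0,0,0,0,-1],[-0.89,0.69,0,0,0,0,-1],[-0.89,0.69,0,0,0,0,-1],[-0.89,0.69,0,0,0,0,-1]]'
python3 -m pendant '[[-0.89,0.69,0,0,0,0,-1],[-0.89,0.69,0,0,0,0,-1],[-0.89,0.69,0,0,0,0,-1],[-0.89,0.69,0,0,0,0,-1],[-0.89,0.69,0,0,0,0,-1],[-0.89,0.69,0,0,0,0,-1]]'
python3 -c "
from h import *
print(tool([.642,.005,.271]))"
```

```text
time_s: 2.1
position: [0.5206, 0.1902, 0.3463]
tcp_rot: [[0.065, 0.998, 0.002], [0.998, -0.065, -0.001], [-0.001, 0.002, -1.0]]
force: [-0.2, 1.0, 0.3]
opening: 0.999
grasp_force: 0.0
time_s: 2.7
position: [0.647, 0.0048, 0.3458]
tcp_rot: [[0.063, 0.998, 0.001], [0.998, -0.063, -0.001], [-0.001, 0.001, -1.0]]
force: [-1.2, 0.0, 0.1]
opening: 1.004
grasp_force: 0.0
[-3.52744625e-04 -2.52247013e-02  3.73922816e-01]
```

```bash
python3 -m pendant '[[0,-0.025,0.19,0,0,0,-1],[0,-0.025,0.37,0,0,0,-1],[0,-0.025,0.37,0,0,0,-1],[0,-0.025,0.37,0,0,0,1],[0,-0.025,0.37,0,0,0,1],[0,-0.025,0.37,0,0,0,1],[0,-0.025,0.37,0,0,0,1],[0,-0.025,0.37,0,0,0,1]]'
python3 -m pendant '[[0,0,0,0,0,0,1],[0,0,0,0,0,0,1],[0,0,0,0,0,0,1],[0,0,0,0,0,0,1]]'
python3 -c "
from h import *
p,d=save('side','s1'); cv2.imwrite('pics/s1c.png',cv2.resize(p[90:250,260:440,::-1],None,fx=3,fy=3))"
```

```text
time_s: 3.5
position: [0.6407, 0.0076, 0.2733]
tcp_rot: [[0.06, 0.998, 0.002], [0.998, -0.06, -0.0], [-0.0, 0.002, -1.0]]
force: [-0.9, -0.3, -0.5]
opening: 0.633
grasp_force: 0.0
time_s: 3.9
position: [0.6403, 0.0075, 0.2721]
tcp_rot: [[0.06, 0.998, -0.0], [0.998, -0.06, 0.0], [0.0, -0.0, -1.0]]
force: [0.7, 0.2, 1.3]
opening: 0.263
grasp_force: 0.0
```

View pics/s1c.png

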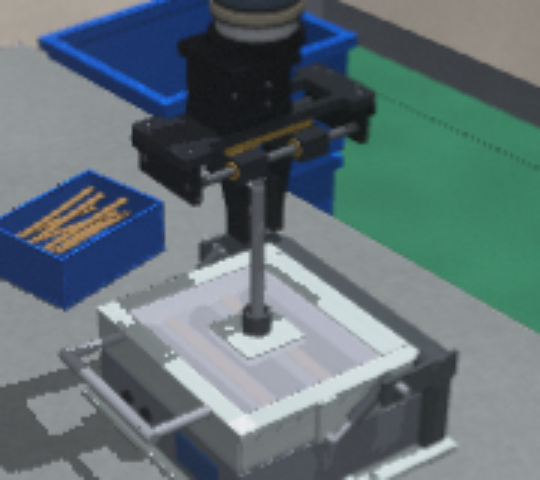

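```bash
python3 -m pendant '[[0,0,0,0,0,0,1],[0,0,0,0,0,0,1],[0,0,0,0,0,0,1],[0,0,0,0,0,0,1]]'
python3 -c "
from h import *
print(readout.read_state()['opening'],readout.read_state()['grasp_force'])"
```

```text
time_s: 4.35
position: [0.6403, 0.0076, 0.2722]
tcp_rot: [[0.06, 0.998, -0.0], [0.998, -0.06, 0.0], [-0.0, -0.0, -1.0]]
force: [0.8, -0.2, -1.3]
opening: 0.126
grasp_force: 30.0
0.12569484271152132 29.993568742356924
```

```bash
python3 -m pendant '[[0,0,-0.1,0,0,0,1],[0,0,-0.2,0,0,0,1],[0,0,-0.3,0,0,0,1],[0,0,-0.3,0,0,0,1]]'
python3 -c "
from h import *
print(tool([.471,.287,.332]))"
```

```text
time_s: 4.75
position: [0.6417, 0.0075, 0.3352]
tcp_rot: [[0.06, 0.998, 0.006], [0.998, -0.06, -0.001], [-0.001, 0.006, -1.0]]
force: [0.1, -0.5, -1.1]
opening: 0.129
grasp_force: 30.0
[ 1.34428775 -0.9354708   0.00931953]
```

```bash
python3 -m pendant '[[0.15,-0.1,0,0,0,0,1],[0.35,-0.24,0,0,0,0,1],[0.5,-0.35,0,0,0,0,1],[0.67,-0.465,0,0,0,0,1],[0.84,-0.58,0,0,0,0,1],[0.95,-0.66,0,0,0,0,1]]'
python3 -m pendant '[[0.14,-0.1,0,0,0,0,1],[0.28,-0.2,0,0,0,0,1],[0.36,-0.25,0,0,0,0,1],[0.39,-0.27,0,0,0,0,1],[0.39,-0.27,0,0,0,0,1]]'
python3 -c "
from h import *
print(tool([.471,.287,.332]))
a,_=save('top','t2');b,_=save('side','s2')
A=cv2.resize(a[190:290,180:300],None,fx=4,fy=4,interpolation=2);B=cv2.resize(b[80:240,170:290],None,fx=3,fy=3,interpolation=2)[:,:]
A=cv2.copyMakeBorder(A,0,80,0,0,0);cv2.imwrite('pics/c2.png',np.hstack([A[:480],B])[:,:,::-1][:,:800])"
```

```text
time_s: 5.35
position: [0.5174, 0.2071, 0.3309]
tcp_rot: [[0.058, 0.998, -0.003], [0.998, -0.058, 0.0], [0.0, -0.003, -1.0]]
force: [1.1, 0.6, -0.9]
opening: 0.127
grasp_force: 30.0
time_s: 5.85
position: [0.4699, 0.2866, 0.3314]
tcp_rot: [[0.058, 0.998, -0.001], [0.998, -0.058, -0.001], [-0.001, -0.001, -1.0]]
force: [1.0, -0.3, -1.8]
opening: 0.13
grasp_force: 30.0
[ 0.00237958  0.00513639 -0.00282761]
```

View pics/c2.png

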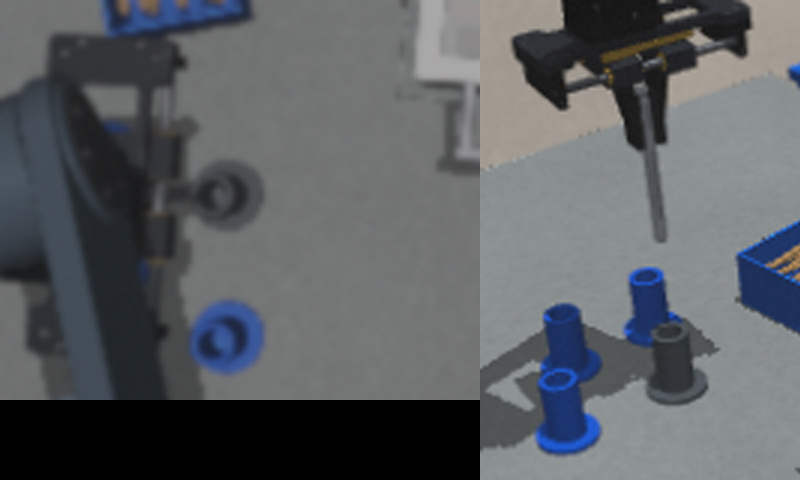

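Run:
```python
from h import *
for n,u,v,z in(("rim",668,332,.065),("cupfoot",676,384,.004),("rodbot",659,237,.165),("rodmid",652,170,.24)):
    print(n,onz("side",170+(u-480)/3,80+v/3,z))
print("top rim",onz("top",180+222/4,190+193/4,.065),"foot",onz("top",180+229/4,190+194/4,.005))
_,d=capture("side")
def cl(x0,x1,y0,y1):return np.array([pt("side",u,v,d[v,u]) for v in range(y0,y1) for u in range(x0,x1) if d[v,u]>0])
P=cl(215,240,130,165);P=P[(P[:,2]>.16)&(P[:,2]<.25)&(abs(P[:,0]-.47)<.04)&(abs(P[:,1]-.287)<.05)]
for z in(.16,.18,.2,.22):
    q=P[(P[:,2]>z)&(P[:,2]<z+.02)];print(z,np.round(q.mean(0),4),len(q))
P=cl(222,245,185,212);P=P[(P[:,2]>.01)&(P[:,2]<.075)]
for z in(.01,.02,.03,.04,.05,.06):
    q=P[(P[:,2]>z)&(P[:,2]<z+.01)];print("cup",z,np.round(q.mean(0),4),np.round(q.min(0),4),np.round(q.max(0),4),len(q))
```

```text
rim [0.46491504 0.28449815 0.065     ]
cupfoot [0.46597541 0.28528513 0.004     ]
rodbot [0.47013685 0.28663547 0.165     ]
rodmid [0.46554316 0.27341686 0.24      ]
top rim [0.47031577 0.2784657  0.065     ] foot [0.46938589 0.28534894 0.005     ]
0.16 [0.467  0.2806 0.1727] 20
0.18 [0.4672 0.2797 0.1898] 29
0.2 [0.4682 0.2797 0.2092] 23
0.22 [0.4695 0.2796 0.2295] 32
cup 0.01 [0.4709 0.3142 0.0153] [0.4467 0.2705 0.0102] [0.5124 0.3891 0.0198] 50
cup 0.02 [0.4728 0.3158 0.0246] [0.4476 0.2665 0.02  ] [0.5097 0.3885 0.0299] 67
cup 0.03 [0.4591 0.2762 0.0353] [0.4495 0.2693 0.031 ] [0.4758 0.2938 0.04  ] 31
cup 0.04 [0.4607 0.2783 0.0454] [0.4469 0.2671 0.0401] [0.4813 0.3038 0.0498] 42
cup 0.05 [0.4639 0.2841 0.0551] [0.4475 0.2655 0.0502] [0.4822 0.3037 0.0598] 58
cup 0.06 [0.4654 0.2871 0.0635] [0.4492 0.2641 0.06  ] [0.4825 0.3062 0.0679] 59
```

```bash
python3 -m pendant '[[-0.005,-0.012,0.15,0,0,0,1],[-0.005,-0.012,0.3,0,0,0,1],[-0.005,-0.012,0.42,0,0,0,1],[-0.005,-0.012,0.42,0,0,0,1],[-0.005,-0.012,0.42,0,0,0,1]]'
python3 -c "
from h import *
b,_=save('side','s3')
cv2.imwrite('pics/c3.png',cv2.resize(b[130:225,200:270],None,fx=6,fy=6,interpolation=2)[:,:,::-1])"
```

```text
time_s: 6.5
position: [0.469, 0.2847, 0.2483]
tcp_rot: [[0.061, 0.998, -0.0], [0.998, -0.061, -0.0], [-0.0, -0.0, -1.0]]
force: [0.2, -0.9, -1.3]
opening: 0.13
grasp_force: 30.0
```

View pics/c3.png

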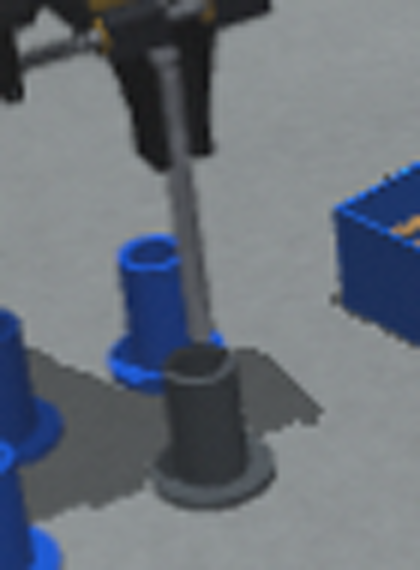

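Run:
```python
from h import *
p,d=capture("side")
def cl(x0,x1,y0,y1):return np.array([[*pt("side",u,v,d[v,u]),u,v] for v in range(y0,y1) for u in range(x0,x1) if d[v,u]>0])
P=cl(225,240,160,200);P=P[(abs(P[:,0]-.467)<.03)&(abs(P[:,1]-.283)<.03)]
for v in range(164,200,2):
    q=P[P[:,4]==v]
    if len(q):print(v,np.round(q.mean(0),4),np.round(q[:,3].min()),q[:,3].max(), p[v,230:236].mean(1).astype(int))
for z in(.08,.077,.082):print(onz("side",200+200/6,130+343/6,z))
```

```text
164 [4.652e-01 2.787e-01 1.547e-01 2.300e+02 1.640e+02] 228.0 232.0 [ 85  81  83 125 142 142]
166 [4.655e-01 2.779e-01 1.487e-01 2.305e+02 1.660e+02] 229.0 232.0 [ 84  83  76 124 143 142]
168 [4.652e-01 2.790e-01 1.419e-01 2.305e+02 1.680e+02] 229.0 232.0 [ 81  82  77  92 131 144]
170 [4.660e-01 2.792e-01 1.352e-01 2.310e+02 1.700e+02] 229.0 233.0 [ 82  83  78  95 132 142]
172 [4.656e-01 2.800e-01 1.285e-01 2.310e+02 1.720e+02] 229.0 233.0 [ 90  84  80  72 128 143]
174 [4.654e-01 2.783e-01 1.230e-01 2.315e+02 1.740e+02] 230.0 233.0 [ 77  82  82  74 108 136]
176 [4.656e-01 2.804e-01 1.154e-01 2.315e+02 1.760e+02] 230.0 233.0 [ 78  83  83  77  92 130]
178 [4.663e-01 2.804e-01 1.086e-01 2.320e+02 1.780e+02] 230.0 234.0 [ 70  81  84  81  83 131]
180 [4.664e-01 2.792e-01 1.026e-01 2.325e+02 1.800e+02] 231.0 234.0 [ 64  78  82  90  87 128]
182 [4.665e-01 2.812e-01 9.500e-02 2.325e+02 1.820e+02] 231.0 234.0 [ 64  80  87  93  90 113]
184 [4.669e-01 2.805e-01 8.850e-02 2.330e+02 1.840e+02] 231.0 235.0 [ 63  73  85  94  93 104]
186 [4.655e-01 2.795e-01 8.290e-02 2.330e+02 1.860e+02] 232.0 234.0 [ 64  62  66  86  90 106]
188 [4.733e-01 2.972e-01 6.400e-02 2.330e+02 1.880e+02] 229.0 237.0 [55 54 52 53 50 52]
190 [4.698e-01 2.950e-01 5.980e-02 2.325e+02 1.900e+02] 227.0 238.0 [44 46 48 49 50 46]
192 [4.666e-01 2.871e-01 5.840e-02 2.330e+02 1.920e+02] 227.0 239.0 [58 54 52 54 63 67]
194 [4.609e-01 2.771e-01 5.920e-02 2.330e+02 1.940e+02] 227.0 239.0 [47 52 53 53 51 53]
196 [4.603e-01 2.777e-01 5.240e-02 2.330e+02 1.960e+02] 227.0 239.0 [49 49 49 52 54 54]
198 [4.603e-01 2.795e-01 4.460e-02 2.330e+02 1.980e+02] 227.0 239.0 [49 51 52 52 52 53]
[0.46520673 0.27785814 0.08      ]
[0.46728233 0.28206928 0.077     ]
[0.46382299 0.27505071 0.082     ]
```

```bash
python3 -m pendant '[[0.01,-0.007,0,0,0,0,1],[0.01,-0.007,0.06,0,0,0,1],[0.01,-0.007,0.1,0,0,0,1],[0.01,-0.007,0.15,0,0,0,1],[0.01,-0.007,0.15,0,0,0,1]]'
```

```text
time_s: 7.1
position: [0.4658, 0.2871, 0.2163]
tcp_rot: [[0.06, 0.998, -0.004], [0.998, -0.06, -0.001], [-0.002, -0.004, -1.0]]
force: [-1.4, 0.2, -1.2]
opening: 0.126
grasp_force: 30.0
```

```bash
python3 -m pendant '[[0,0,0.06,0,0,0,1],[0,0,0.12,0,0,0,1],[0,0,0.17,0,0,0,1],[0,0,0.2,0,0,0,1],[0,0,0.2,0,0,0,1]]'
```

```text
time_s: 7.6
position: [0.4664, 0.2872, 0.177]
tcp_rot: [[0.06, 0.998, -0.002], [0.998, -0.06, -0.001], [-0.001, -0.002, -1.0]]
force: [0.2, 0.1, -1.0]
opening: 0.127
grasp_force: 30.0
```

```bash
python3 -m pendant '[[0,0,0.02,0,0,0,1],[0,0,0.02,0,0,0,1],[0,0,0.02,0,0,0,-0.5],[0,0,0.02,0,0,0,-0.5],[0,0,0.02,0,0,0,-0.5],[0,0,0.02,0,0,0,-0.5],[0,0,0.02,0,0,0,-0.5],[0,0,0.02,0,0,0,-0.5]]'
python3 -m pendant '[[0,0,-0.25,0,0,0,-0.5],[0,0,-0.5,0,0,0,-0.5],[0,0,-0.6,0,0,0,-0.5],[0,0,-0.6,0,0,0,-0.5]]'
python3 -c "
from h import *
b,_=save('side','s4')
cv2.imwrite('pics/c4.png',cv2.resize(b[110:225,190:290],None,fx=4,fy=4,interpolation=2)[:,:,::-1])
print(tool([.4925,.018,.28]))"
```

```text
time_s: 8.4
position: [0.4669, 0.2875, 0.1743]
tcp_rot: [[0.06, 0.998, 0.0], [0.998, -0.06, 0.0], [0.0, 0.0, -1.0]]
force: [-0.4, 0.1, -0.2]
opening: 0.587
grasp_force: 0.0
time_s: 8.8
position: [0.4687, 0.2882, 0.2981]
tcp_rot: [[0.06, 0.998, 0.008], [0.998, -0.06, 0.003], [0.004, 0.008, -1.0]]
force: [0.4, -0.0, -0.5]
opening: 0.751
grasp_force: 0.0
[-1.33862065  0.2052203   0.07782698]
```

View pics/c4.png

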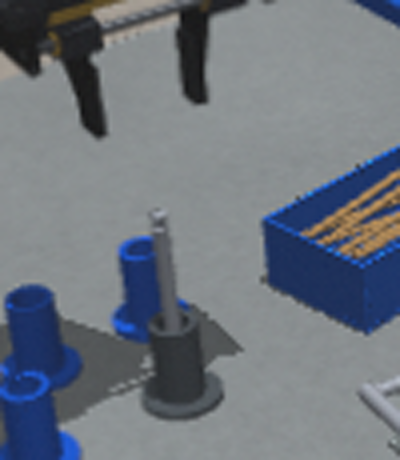

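The rod stands upright in the dark cup at crop (165,270), and the fingers are clear of it. Next is the bar.

```bash
python3 -m pendant '[[-0.25,0.04,0,0,0,0.01,0],[-0.5,0.08,0,0,0,0.01,0],[-0.75,0.12,0,0,0,0.01,0],[-0.95,0.15,0,0,0,0.01,0],[-0.95,0.15,0,0,0,0.01,0]]'
python3 -m pendant '[[-0.2,0.05,0.05,0,0,0,0],[-0.38,0.06,0.1,0,0,0,0],[-0.38,0.06,0.1,0,0,0,0],[-0.38,0.06,0.1,0,0,0,0]]'
python3 -c "
from h import *
print(tool([.4925,.018,.151]))"
```

```text
time_s: 9.35
position: [0.4853, 0.0916, 0.2925]
tcp_rot: [[0.097, 0.995, -0.003], [0.995, -0.097, -0.002], [-0.002, -0.003, -1.0]]
force: [-0.7, 0.3, 1.0]
opening: 0.51
grasp_force: 0.0
time_s: 9.75
position: [0.4897, 0.0195, 0.2728]
tcp_rot: [[0.093, 0.996, -0.004], [0.996, -0.093, 0.001], [0.001, -0.004, -1.0]]
force: [-1.1, -0.9, -0.1]
opening: 0.501
grasp_force: 0.0
[-0.00677532  0.01715267  0.60906656]
```

```bash
python3 -m pendant '[[0,0.015,0.2,0,0,0,0],[0,0.015,0.4,0,0,0,0],[0,0.015,0.55,0,0,0,0],[0,0.015,0.6,0,0,0,0],[0,0.015,0.6,0,0,0,0]]'
python3 -m pendant '[[0,0,0,0,0,0,1],[0,0,0,0,0,0,1],[0,0,0,0,0,0,1],[0,0,0,0,0,0,1],[0,0,0,0,0,0,1],[0,0,0,0,0,0,1],[0,0,0,0,0,0,1],[0,0,0,0,0,0,1]]'
```

```text
time_s: 10.25
position: [0.4927, 0.0203, 0.153]
tcp_rot: [[0.089, 0.996, -0.004], [0.996, -0.089, 0.001], [0.001, -0.004, -1.0]]
force: [0.0, 0.2, -0.2]
opening: 0.497
grasp_force: 0.0
time_s: 11.05
position: [0.4921, 0.0191, 0.1547]
tcp_rot: [[0.091, 0.996, -0.003], [0.996, -0.091, 0.0], [0.0, -0.003, -1.0]]
force: [-2.9, -0.9, 6.8]
opening: 0.128
grasp_force: 30.0
```

```bash
python3 -m pendant '[[0,0.002,-0.06,0,0,0,1],[0,0.008,-0.13,0,0,0,1],[0,0.018,-0.21,0,0,0,1],[0,0.034,-0.29,0,0,0,1],[0,0.055,-0.362,0,0,0,1],[0,0.079,-0.432,0,0,0,1],[0,0.097,-0.477,0,0,0,1],[0,0.097,-0.477,0,0,0,1]]'
python3 -c "
from h import *
b,_=save('side','s5')
cv2.imwrite('pics/c5.png',cv2.resize(b[70:270,250:430],None,fx=3,fy=3,interpolation=2)[:,:,::-1][:,:])
s=readout.read_state();p=s['position'];print(p,s['force'],np.arcsin((p[2]-.1537)/.245))"
```

```text
time_s: 11.85
position: [0.5105, 0.0173, 0.2497]
tcp_rot: [[0.091, 0.996, -0.006], [0.996, -0.091, 0.0], [-0.0, -0.006, -1.0]]
force: [-5.9, -0.7, -1.3]
opening: 0.129
grasp_force: 30.0
[0.51032846 0.01735094 0.2492745 ] [-5.43941956 -0.29310729 -1.2843349 ] 0.40074020604473165
```

View pics/c5.png

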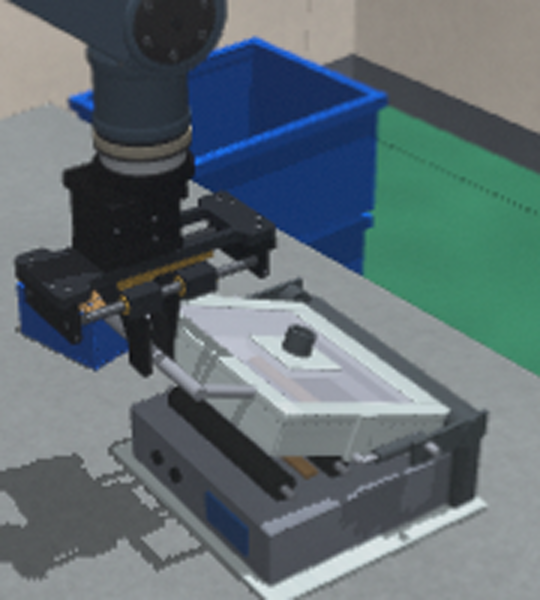

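The hood is up about 0.4 rad with the bar pinched at crop (160,365). I'll carry on past balance, up to about 0.82.

```bash
python3 -m pendant '[[0,0.026,-0.056,0,0,0,1],[0,0.051,-0.11,0,0,0,1],[0,0.083,-0.163,0,0,0,1],[0,0.115,-0.215,0,0,0,1],[0,0.15,-0.265,0,0,0,1],[0,0.188,-0.312,0,0,0,1],[0,0.23,-0.358,0,0,0,1],[0,0.272,-0.402,0,0,0,1]]'
python3 -m pendant '[[0,0.015,-0.014,0,0,0,1],[0,0.015,-0.014,0,0,0,1],[0,0.015,-0.014,0,0,0,1]]'
python3 -c "
from h import *
p=readout.read_state()['position'];print(np.arcsin((p[2]-.1537)/.245),np.arccos(1-(p[0]-.4921)/.996/.245))"
```

```text
time_s: 12.7
position: [0.5626, 0.0126, 0.3305]
tcp_rot: [[0.091, 0.996, -0.013], [0.996, -0.091, 0.001], [-0.001, -0.013, -1.0]]
force: [-11.1, 0.1, 9.7]
opening: 0.126
grasp_force: 30.0
time_s: 13.0
position: [0.5662, 0.0122, 0.3342]
tcp_rot: [[0.09, 0.996, -0.009], [0.996, -0.09, -0.0], [-0.001, -0.009, -1.0]]
force: [-12.3, -0.7, 13.0]
opening: 0.124
grasp_force: 30.0
0.8283303554086093 0.8007815841332652
```

```bash
cat > ang.py <<'E'
from h import *
def ang():
    p,d=capture("side")
    P=np.array([pt("side",u,v,d[v,u]) for v in range(120,260,1) for u in range(290,420,1) if d[v,u]>0])
    h=np.array([.7365,-.004,.1]);ex=np.array([.996,-.09,0]);ey=np.array([.09,.996,0])
    q=P-h;r=-(q@ex);y=q@ey;z=q[:,2]
    m=(abs(y)<.1)&(np.hypot(r,z)>.03)&(np.hypot(r,z)<.2)&(z>.02)
    a=np.arctan2(z[m],r[m]);c,e=np.histogram(a,bins=np.arange(0,1.5,.04));print(list(zip(np.round(e,2).tolist(),c.tolist())))
ang()
E
python3 ang.py
```

```text
[(0.0, 0), (0.04, 0), (0.08, 0), (0.12, 0), (0.16, 0), (0.2, 0), (0.24, 0), (0.28, 0), (0.32, 0), (0.36, 0), (0.4, 0), (0.44, 0), (0.48, 0), (0.52, 0), (0.56, 0), (0.6, 102), (0.64, 189), (0.68, 172), (0.72, 150), (0.76, 48), (0.8, 20), (0.84, 16), (0.88, 16), (0.92, 18), (0.96, 17), (1.0, 8), (1.04, 1), (1.08, 0), (1.12, 0), (1.16, 0), (1.2, 0), (1.24, 0), (1.28, 0), (1.32, 0), (1.36, 0), (1.4, 0), (1.44, 0)]
```

```bash
cat > ang.py <<'E'
from h import *
p,d=capture("side")
P=np.array([pt("side",u,v,d[v,u]) for v in range(100,270) for u in range(280,430) if d[v,u]>0])
h=np.array([.7365,-.004,.1]);ex=np.array([.996,-.09,0]);ey=np.array([.09,.996,0])
q=P-h;r=-(q@ex);y=q@ey;z=q[:,2];R=np.hypot(r,z)
m=(abs(y)<.12)&(R>.04)&(R<.26)&(z>.02);r,z=r[m],z[m];best=[]
for t in np.arange(.3,1.2,.01):
    w=-r*np.sin(t)+z*np.cos(t)
    c,e=np.histogram(w,bins=np.arange(-.03,.04,.003));i=c.argmax();best.append((int(c[i]),round(t,2),round(e[i]+.0015,4)))
print(len(r),sorted(best)[::-1][:6])
E
python3 ang.py
```

```text
1875 [(175, np.float64(0.9), np.float64(-0.0285)), (172, np.float64(0.89), np.float64(-0.0285)), (168, np.float64(0.87), np.float64(-0.0225)), (167, np.float64(0.88), np.float64(-0.0255)), (162, np.float64(0.85), np.float64(-0.0195)), (161, np.float64(0.86), np.float64(-0.0195))]
```

```bash
python3 -c "
from h import *
b,_=save('side','s6')
cv2.imwrite('pics/c6.png',cv2.resize(b[50:250,250:430],None,fx=3,fy=3,interpolation=2)[:,:,::-1][:,:])"
```

```text
(no output)
```

View pics/c6.png

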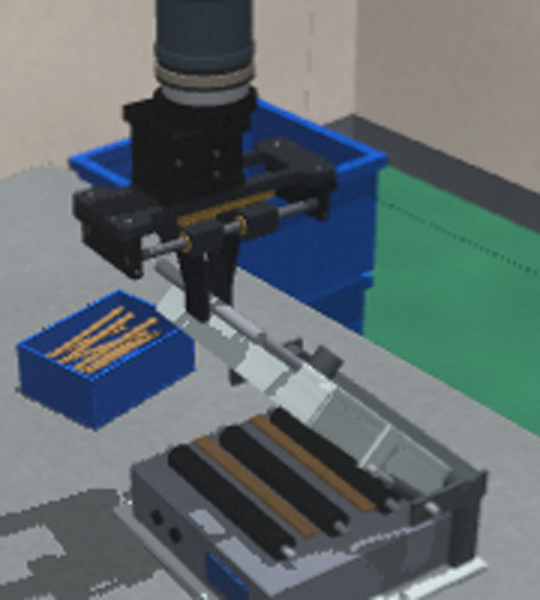

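The bar is in hand with the hood past balance. The visible bar stretches run from px (304,139) to (338,162).

Run:
```python
from h import *
_,d=capture("side")
h=np.array([.7365,-.004,.1]);ex=np.array([.996,-.09,0])
for a,b in((170,270),(180,279),(235,315),(245,322),(255,329)):
    u,v=250+a/3,50+b/3
    w=d[round(v),round(u)];P=pt("side",u,v,w);q=P-h;r=-(q@ex);print(np.round(P,3),round(float(np.arctan2(q[2],r)),3),round(float(np.hypot(r,q[2])),3))
p=readout.read_state()['position'];q=np.array(p)-h-[0,0,.051];r=-(q@ex);print(p,np.arctan2(q[2],r),np.hypot(r,q[2]))
```

```text
[0.566 0.061 0.28 ] 0.798 0.251
[0.564 0.046 0.279] 0.793 0.251
[ 0.56  -0.027  0.28 ] 0.803 0.25
[ 0.559 -0.04   0.28 ] 0.803 0.25
[ 0.556 -0.056  0.282] 0.803 0.252
[0.56613878 0.01217989 0.33408668] 0.8191232341822722 0.25061573719673064
```

```bash
python3 -m pendant '[[0,0.018,-0.017,0,0,0,1],[0,0.035,-0.034,0,0,0,1],[0,0.035,-0.034,0,0,0,1],[0,0.035,-0.034,0,0,0,1]]'
python3 -m pendant '[[0,-0.026,0.025,0,0,0,1],[0,-0.053,0.05,0,0,0,1],[0,-0.103,0.104,0,0,0,1],[0,-0.15,0.161,0,0,0,1],[0,-0.193,0.22,0,0,0,1],[0,-0.2,0.23,0,0,0,1],[0,-0.2,0.23,0,0,0,1],[0,-0.2,0.23,0,0,0,1]]'
python3 -m pendant '[[0,0,0,0,0,0,1],[0,0,0,0,0,0,1],[0,0,0,0,0,0,1],[0,0,0,0,0,0,1],[0,0,0,0,0,0,1]]'
python3 - <<'E'
from h import *
h=np.array([.7365,-.004,.1]);ex=np.array([.996,-.09,0])
p=readout.read_state()['position'];q=np.array(p)-h-[0,0,.051];r=-(q@ex);print(p,np.arctan2(q[2],r),np.hypot(r,q[2]))
p,d=save("side","s7")
cv2.imwrite('pics/c7.png',cv2.resize(p[50:270,190:430],None,fx=2.7,fy=2.7,interpolation=2)[:,:,::-1])
np.save("d7.npy",d)
E
```

```text
time_s: 13.6
position: [0.5741, 0.0115, 0.3414]
tcp_rot: [[0.091, 0.996, -0.007], [0.996, -0.091, -0.0], [-0.001, -0.006, -1.0]]
force: [-11.1, 0.6, 11.9]
opening: 0.134
grasp_force: 30.0
time_s: 14.4
position: [0.5335, 0.0152, 0.2934]
tcp_rot: [[0.091, 0.996, -0.009], [0.996, -0.091, 0.0], [-0.001, -0.009, -1.0]]
force: [-10.3, -0.2, 6.0]
opening: 0.125
grasp_force: 30.0
time_s: 14.9
position: [0.5336, 0.0152, 0.2935]
tcp_rot: [[0.09, 0.996, -0.009], [0.996, -0.09, 0.0], [-0.001, -0.009, -1.0]]
force: [-10.7, -0.3, 5.6]
opening: 0.127
grasp_force: 30.0
[0.53359596 0.0152157  0.29351426] 0.610195546423269 0.2487039555519349
```

View pics/c7.png

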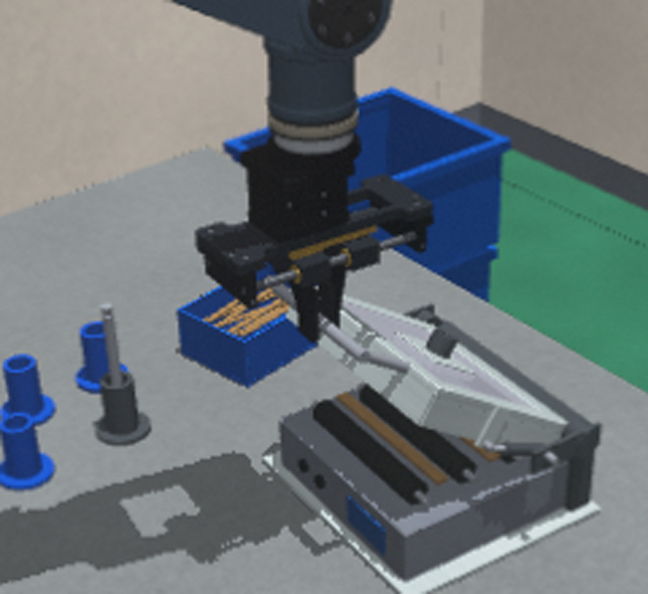

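Run:
```python
from h import *
d=np.load("d7.npy");h=np.array([.7365,-.004,.1]);ex=np.array([.996,-.09,0])
for a,b in((345,340),(353,346),(361,352),(368,356)):
    u,v=190+a/2.7,50+b/2.7
    P=pt("side",u,v,d[round(v),round(u)]);q=P-h;r=-(q@ex);print(np.round(P,3),round(float(np.arctan2(q[2],r)),3),round(float(np.hypot(r,q[2])),3))
print(readout.read_state()['qvel'].round(3))
```

```text
[ 0.525 -0.032  0.24 ] 0.593 0.251
[ 0.525 -0.042  0.239] 0.592 0.249
[ 0.523 -0.056  0.241] 0.596 0.252
[ 0.529 -0.058  0.235] 0.591 0.243
[-0.037  0.065  0.062 -0.067  0.079  0.052]
```

The camera puts the hood at about 0.59 rad, at rest and still gripped.

```bash
python3 -c "
from rig import bot
print(bot.hand_in())"
```

```text
the job is handed in; nothing more can be done
None
```

The job is handed in: the rod stands in the dark tool cup, and the hood was raised to about 0.84 rad and brought back to about 0.59 rad, still held by its bar; hand-in gave no pass/fail result.

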